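# Lock out the bench drill, set the work under the bit, reset the stop

## Robot

A 7-joint arm with a two-finger parallel gripper is mounted at the origin on the work surface. World frame = base frame: x ahead of the robot, y to its left, z up, the work surface at z = 0. Lengths are in m, angles in rad, forces in N, time in s.
With the tool pointing down it reaches from about 0.4 to 0.85 m from the base axis. Payload 10.4 kg.
Tool frame: the origin (TCP) lies between the finger pads; the fingertips stand manip.tip_extent ahead of it and the grasp point (between the pads) lies 6 mm ahead of it (manip.tip_extent is the distance from the TCP to the fingertips, in m); z points along the fingers, y is the line along which they close (so a half turn about z gives the same grasp; the last joint's range is limited). The gripper opens to 85 mm and grips with 20 to 120 N. Pads are 22 mm wide; open, the fingers measure 114 mm over their backs; the gripper's body (76 mm by 85 mm) begins 54 mm behind the grasp point. The pads swing forward as they close: fully open they stand 13 mm farther back than shut.
Start: joints at [1.147, 0.332, -0.065, 1.46, 0.022, 1.35, -0.088], TCP at [0.244, -0.575, 0.256] pointing down, gripper open.
Joint ranges: [-2.6, 2.6], [-0.5, 2.12], [-1.47, 1.34], [0.16, 2.42], [-1.27, 4.41], [0.06, 2.06], [-2.6, 2.6]. Speed limits (rad/s): [2.22, 2.22, 2.79, 2.79, 3.14, 3.14, 3.14].

## Interface

Orientations are given as a unit quaternion [x, y, z, w].
In Python, from workcell import get_obs, optics, workorder, manip gives the robot as it stands.
- The arm moves only by the tool jog_arm, never from a script. Its argument "increments" is a list of rows, each a list of 7 numbers: the shift along the tool's x, y, z in m, then the turn, a rotation vector about the tool's x, y, z in rad, then the opening, from -1 (shut) to 1 (fully open). A call has 1 to 5 rows; each row is the pose to reach, as a shift and turn from the pose commanded when the call began, along the tool's axes at that moment; what a row does not reach only later rows make up. A row lasts 1/12 s, in which the tool goes at most 41.7 mm and 7.16 degrees, less where a joint would pass 70% of its speed; a pose out of reach is approached as far as the arm can. A call with a gripper value outside its range is refused whole. The fingers move at their own pace and stop on an object; "grip_force" is the grip in N (left out, the last holds). Time passes only in rows, so rows that repeat a pose let the fingers close. It gives the time, the measured TCP pose, the force, the opening and the grip force at its end, in the units of the state.
- get_obs(): the state, without advancing time (a new reading comes with each control period).
- optics.camera(name): name is "side" or "top" or "wrist"; returns a dict with "color" (420x560x3 uint8, red, green, blue), "depth" (420x560 float32, m along the optical axis (not along the pixel's ray), 0 where there is no reading), "K" (3x3 intrinsics, pixels), "k1" (the pictures are not rectified: a ray, as slopes to the right and down, at radius r is drawn at 1 + k1 r^2 times it, then the intrinsics apply), "R" (3x3) and "t" (3): a world point X has camera coordinates R X + t. Camera axes: x right, y down, z forward; pixel columns grow to the right and rows downward; lengths in m; the calibration is good to about 2 mm. A picture is of the moment at which its call begins.
- workorder.hand_in(): hands the job in; it is judged then, once.
The state is a dict: "clock": time; "joint_pos": joint angles; "joint_velocities": joint speeds; "tau": joint torques, N m; "position": TCP position; "ee_rot": TCP orientation; "ft_force": force on the tool from outside, world axes, zero at the start; "torque": the same for the moment, N m; "grip_width": opening from 0.0 (shut) to 1.0 (fully open); "grasp_force": force on a finger pad.
Only numpy, scipy, OpenCV 4.12 (cv2) and the standard library are available. Lean on these libraries where they do the work, as an engineer would, in place of code of your own. Each camera call takes 0.05 s, during which the arm holds its last target. There are 200 camera calls.

## Task

Get the bench drill ready for its next hole. First push the mushroom-headed stop on the sloping control box down until it latches, then slide the drill vise along the drill's base plate until the scribed cross on the clamped work sits right under the tip of the drill bit, and let go of it; only then turn the mushroom clockwise so that it springs back up. Leave the vise sitting flat on the base plate and do not push the other things on the bench out of their places.

Things in the scene. Friction and masses are not known exactly. Their poses are not given: they have to be found in the camera images.
- drill: Grey bench drill, fixed. Origin on the bench straight below the bit tip; x points away from the robot's side. Base plate 15 mm thick, x -220 to +140, y -100 to +100 mm. Column 32 mm thick at x +100, y +65, 412 mm high. Above the bench: chuck 26 mm thick from 115 to 175 mm, motor 54 mm thick to 351 mm, arm from motor to column 46 mm wide at 217 to 273 mm; feed lever beside the column.
- bit_tip (a point): Tip of the 6 mm drill bit, pointing down, 71 mm above the bench (56 mm above the base plate, 10 mm above the top of the work).
- vise: Loose dark steel drill vise, 0.8 kg, 135 (x) by 50 mm (y), origin at the centre of its underside, on the base plate. Tail block at x -55 mm: 25 long, 50 wide, 40 high, straight sides down to the plate, the place to grip across y. Jaws at x +7 and +57, 42 high; between them the work, an aluminium bar 29 (x) by 80 (y), top at 46 mm. Screw with a thin cross handle 48 mm wide at x -86.
- mark (a point): Centre of the scribed cross with a punched dot on top of the work, at x = +33, y = +18, z = +46 mm in the vise's frame.
- stop_box: Grey control box, fixed, 130 x 130 mm, origin at the centre of its underside. Its face slopes 24 degrees: 30 mm high at the front edge (-x), 88 mm at the back. The mushroom stands square to the face, its foot at x +12, y 0, 64 mm above the bench. Two small controls near the front edge, a flat button and a toggle, are not used.
- stop_top (a point): Centre of the top of the black mushroom head; z points out along its axis, 24 degrees from vertical, leaning to the box's front. Head 40 mm across, ribbed straight sides 12 mm high under a 6.5 mm dome; underside 23 mm from the face when up; stem 22 mm thick, flat collar 48 mm wide and 5 mm high. Room for fingers all round.
- stop_push (a joint): How far the mushroom is pushed in, m: 0 up, 0.0095 fully down; pushed past 0.0075 it latches and stays at 0.0075 when let go. Takes about 7 N.
- stop_turn (a joint): How far the mushroom head is turned clockwise as seen facing it, rad: 0 to 0.9, sprung back to 0. Latched down, it is freed from about 0.6 and springs up.
- glue_bottle: Small blue bottle standing, 34 mm across, 100 mm high; bystander.
- scriber: Hand tool with a screwdriver-like handle lying on the bench, 160 mm; bystander.
- rivet_tin: Open steel tin 48 mm across, 38 mm high; bystander in front of the control box.
- square: Flat try square lying on the bench, 90 x 120 mm; bystander.
- hammer: Hammer lying on the bench; bystander.
- cup: White plastic cup 74 mm across, 90 mm high; bystander.
- channel: Aluminium channel 160 x 50 x 40 mm lying open side up; bystander.
Mind the look-alikes: they are no part of the job. Leave any brown or yellow look-alike of the stop_box alone.

How it is judged:
By the outcome, as a careful person would: the job done as asked, in the order asked, and still so for the second after the job is handed in, with the robot touching nothing.
It also fails if it takes over 72 s, if anything falls off the work surface, if the arm or the gripper's body presses on something with over 40 N, if the wrist force passes 120 N, or if a joint passes its speed limit or range.

## Working session

There is one attempt and no reset: what is moved stays moved. The work goes in short steps, Python scripts to look and compute and a tool call to move; the robot and the scene stay as the last step left them, time stands still between calls to the robot, and variables do not carry over. Pictures are saved under pics/ and viewed, at most 11 in all, crops included, and the job is handed in when it is done.

Besides the shell and the picture viewer there is one more tool, called by a JSON object that holds its "fn" and its "kwargs", one argument or row to a line. jog_arm: Moves the arm, as the interface text tells. Its arguments: {"type":"object","properties":{"increments":{"type":"array"},"grip_force":{"type":"number"}},"required":["increments"]}

```bash
ls; mkdir -p pics; cat > h.py <<'E'
import numpy as np, cv2
from scipy.spatial.transform import Rotation as Rt
from workcell import get_obs, optics, workorder, manip
def cam(n,tag):
    c=optics.camera(n); np.savez(f'{tag}.npz',**c); cv2.imwrite(f'pics/{tag}.png',c['color'][:,:,::-1]); return c
def load(tag): return dict(np.load(f'{tag}.npz'))
def slopes(c,uv):
    uv=np.atleast_2d(np.float64(uv)); K=c['K']; d=np.array([(uv[:,0]-K[0,2])/K[0,0],(uv[:,1]-K[1,2])/K[1,1]]).T; s=d.copy()
    for _ in range(20): s=d/(1+float(c['k1'])*(s**2).sum(1,keepdims=True))
    return s
def ray(c,uv):
    s=slopes(c,uv); d=np.c_[s,np.ones(len(s))]@c['R']; return -c['R'].T@c['t'],d
def onplane(c,uv,z):
    o,d=ray(c,uv); return o+d*((z-o[2])/d[:,2:3])
def bydepth(c,uv):
    uv=np.atleast_2d(uv); o,d=ray(c,uv); return o+d*np.array([c['depth'][int(v),int(u)] for u,v in uv])[:,None]
def proj(c,X):
    p=np.atleast_2d(X)@c['R'].T+c['t']; s=p[:,:2]/p[:,2:]; s=s*(1+float(c['k1'])*(s**2).sum(1,keepdims=True))
    return s*[c['K'][0,0],c['K'][1,1]]+[c['K'][0,2],c['K'][1,2]]
def totool(dw):
    return Rt.from_quat(get_obs()['ee_rot']).inv().apply(dw)
E
python3 - <<'E'
from h import *
for n in('top','side'):
    c=cam(n,n+'0'); print(n,c['K'].tolist(),c['k1'],(-c['R'].T@c['t']).round(3),c['R'].round(2).tolist())
o=get_obs(); print(o, manip.tip_extent)
a=cv2.imread('pics/top0.png');b=cv2.imread('pics/side0.png')
E
```

```text
pics
top [[388.1562428181874, 0.0, 280.1893550173284], [0.0, 388.1562428181874, 209.1007741417102], [0.0, 0.0, 1.0]] 0.011330374624160028 [0.404 0.077 1.26 ] [[-0.03, -1.0, -0.01], [-0.99, 0.03, -0.11], [0.11, 0.01, -0.99]]
side [[496.5036438958626, 0.0, 270.84603049571973], [0.0, 496.5036438958626, 220.38395623972605], [0.0, 0.0, 1.0]] -0.05467397877461312 [-0.18   0.849  1.337] [[-0.74, -0.67, -0.01], [-0.51, 0.57, -0.64], [0.43, -0.47, -0.77]]
{'clock': 0.1, 'joint_pos': array([ 1.14739573,  0.33282589, -0.06469944,  1.46084812,  0.02161556,
        1.3498891 , -0.08849052]), 'joint_velocities': array([-2.18268978e-04, -1.13087875e-03, -9.82272702e-05, -1.54373768e-03,
       -1.24932432e-03, -1.29130535e-03, -1.63797755e-04]), 'tau': array([ 3.02386543e-03, -6.26746774e+01,  5.03001362e-02, -3.92430174e+01,
        1.62815850e-02,  6.96657255e-03,  6.60568594e-05]), 'position': array([ 0.2437257 , -0.57519731,  0.25558912]), 'ee_rot': array([ 9.79983649e-01,  1.99076976e-01, -1.61829818e-04, -6.16353132e-04]), 'ft_force': array([0.56150155, 0.40847246, 0.62407129]), 'torque': array([ 0.01987811,  0.05721714, -0.00400333]), 'grasp_force': 0.0, 'grip_width': 1.0011576854878175} 0.025
```

View pics/top0.png

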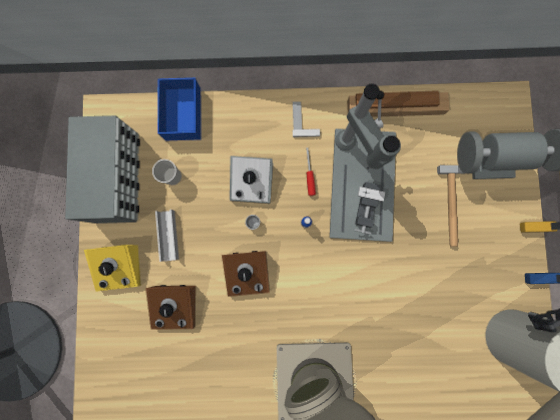

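View pics/side0.png

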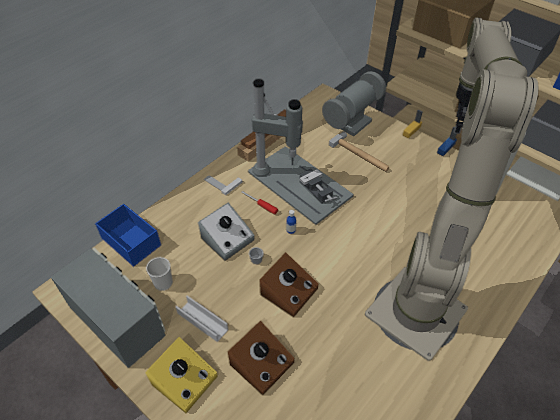

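The only grey box is at top (251,180) and side (225,230). The look-alikes are brown at (245,273) and (172,306), and yellow at (114,268). The drill plate is at top (363,190), with the vise on it at (370,205). Next is one close composite.

```bash
python3 - <<'E'
from h import *
t=cv2.imread('pics/top0.png');s=cv2.imread('pics/side0.png')
def cr(im,x,y,w,h,f): return cv2.resize(im[y:y+h,x:x+w],None,fx=f,fy=f,interpolation=cv2.INTER_CUBIC)
A=cr(t,325,120,80,125,4) #320x500
B=cr(s,245,140,115,85,4) #460x340
C=cr(s,195,195,60,65,4)
D=cr(t,225,150,50,55,4)
o=np.zeros((600,800,3),np.uint8)
o[:500,:320]=A;o[:340,330:790]=B;o[340:600,330:570]=C;o[345:565,575:775]=D
cv2.imwrite('pics/c1.png',o)
E
```

```text
(no output)
```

View pics/c1.png

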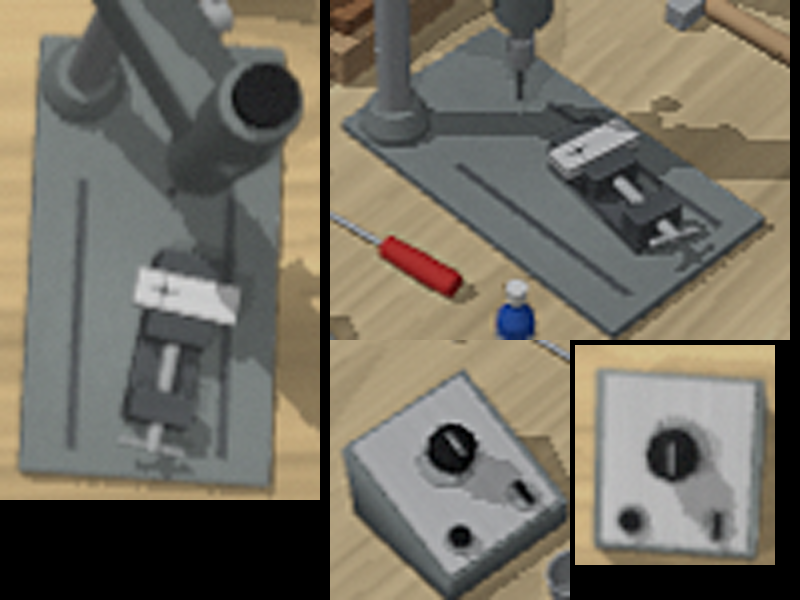

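The crop confirms the grey box. The cross is visible in both views, at top (365.4,192.1) and side (305.4,177.1), and the bit tip is at side (292,164.6). The plate corners are visible too.

```bash
python3 - <<'E'
from h import *
np.set_printoptions(precision=4,suppress=True)
t=load('top0');s=load('side0')
f=lambda x,y,ox,oy,px,py:[(x-px+.5)/4-.5+ox,(y-py+.5)/4-.5+oy]
A=lambda x,y:f(x,y,325,120,0,0); B=lambda x,y:f(x,y,245,140,330,0); C=lambda x,y:f(x,y,195,195,330,340); D=lambda x,y:f(x,y,225,150,575,345)
print('plate top',onplane(t,[A(42,38),A(20,472),A(270,488)],.015)[:,:2].tolist())
ps=onplane(s,[B(343,125),B(495,30),B(765,220),B(615,335)],.015)[:,:2];print('plate side',ps)
print('lens',[np.linalg.norm(ps[i]-ps[i-1]) for i in range(4)])
print('mark',onplane(t,A(163,290),.061),onplane(s,B(573,150),.061))
print('tip side',onplane(s,B(520,100),.071))
print('box top: BL BR front', onplane(t,[D(598,545),D(757,556)],.03),'back',onplane(t,[D(598,370),D(763,380)],.088))
print('box side: front', onplane(s,[C(447,598),C(568,500)],.03),'back',onplane(s,[C(346,448),C(464,372)],.088))
print('head', onplane(t,D(672,455),.1),onplane(s,C(451,450),.1), bydepth(t,D(672,455)),bydepth(s,C(451,450)))
# work outline
print('work',onplane(t,[A(146,268),A(242,288),A(236,322),A(134,302)],.061)[:,:2])
print('tail',onplane(t,[A(132,372),A(190,380),A(183,430),A(122,418)],.055)[:,:2])
for n,c in(('t',t),):
    for uv in (A(200,310),A(160,400),A(50,300),A(20,300)): print(bydepth(c,uv))
E
```

```text
plate top [[0.7983315509833095, -0.09705500471819736], [0.44286108382325823, -0.06456229152946857], [0.4247755596984338, -0.26229774598224787]]
plate side [[ 0.7956 -0.0912]
 [ 0.7753 -0.2882]
 [ 0.4241 -0.2564]
 [ 0.4414 -0.0601]]
lens [np.float64(0.35551166118081423), np.float64(0.19800691443658694), np.float64(0.352635283999443), np.float64(0.19702636778030855)]
mark [[ 0.5795 -0.176   0.061 ]] [[ 0.5836 -0.173   0.061 ]]
tip side [[ 0.655  -0.1827  0.071 ]]
box top: BL BR front [[0.5724 0.2492 0.03  ]
 [0.5599 0.1222 0.03  ]] back [[0.7006 0.2392 0.088 ]
 [0.6889 0.1121 0.088 ]]
box side: front [[0.5627 0.2642 0.03  ]
 [0.5586 0.1258 0.03  ]] back [[0.6992 0.2393 0.088 ]
 [0.6861 0.1158 0.088 ]]
head [[0.6301 0.1822 0.1   ]] [[0.6253 0.1899 0.1   ]] [[0.6294 0.1819 0.1035]] [[0.6251 0.1902 0.1004]]
work [[ 0.5972 -0.1637]
 [ 0.5792 -0.2371]
 [ 0.5528 -0.231 ]
 [ 0.5707 -0.1531]]
tail [[ 0.5167 -0.15  ]
 [ 0.5092 -0.1945]
 [ 0.4706 -0.1871]
 [ 0.4812 -0.1406]]
[[ 0.563  -0.2037  0.0612]]
[[ 0.4944 -0.1708  0.0538]]
[[ 0.5804 -0.0941  0.0174]]
[[ 0.5833 -0.0718  0.0016]]
```

```bash
cat >> h.py <<'E'
def rot(zt,yt):
    z=np.array(zt,float);z/=np.linalg.norm(z);y=np.array(yt,float);y-=z*(y@z);y/=np.linalg.norm(y)
    return Rt.from_matrix(np.c_[np.cross(y,z),y,z])
def inc(p,R):
    "tool-frame shift and rotvec from the measured pose to world pose p,R (TCP)"
    o=get_obs();R0=Rt.from_quat(o['ee_rot'])
    print(np.r_[R0.inv().apply(np.array(p)-o['position']),(R0.inv()*R).as_rotvec()].round(4).tolist())
BYAW=np.radians(-5.6); BEX=np.array([np.cos(BYAW),np.sin(BYAW),0]);BEY=np.array([-np.sin(BYAW),np.cos(BYAW),0])
AX=-np.sin(np.radians(24))*BEX+np.array([0,0,np.cos(np.radians(24))])
VYAW=np.radians(-13.3);VEX=np.array([np.cos(VYAW),np.sin(VYAW),0]);VEY=np.array([-np.sin(VYAW),np.cos(VYAW),0])
E
python3 - <<'E'
from h import *
c=optics.camera('wrist');o=get_obs();R0=Rt.from_quat(o['ee_rot'])
print('cam in tool',R0.inv().apply(-c['R'].T@c['t']-o['position']),'fwd',R0.inv().apply(c['R'][2]),'right',R0.inv().apply(c['R'][0]),c['K'][0,0])
top=np.array([.6246,.1824,.1019])
R=rot(-AX,-BEY)
inc(np.array([.40,-.17,.30]),R)
inc(top+AX*.17,R)
E
```

```text
cam in tool [ 0.07322119 -0.00067902 -0.11651473] fwd [-2.85932108e-01 -2.79301046e-04  9.58249838e-01] right [-6.30788066e-04  9.99999796e-01  1.03249095e-04] 345.01657486229317
[0.302, -0.3122, -0.0439, -0.1054, 0.4104, 0.491]
[0.5855, -0.5821, -0.0009, -0.1054, 0.4104, 0.491]
```

{"fn": "jog_arm", "kwargs": {
  "increments": [
    [0.3,-0.31,-0.044,-0.105,0.41,0.49,-1],
    [0.3,-0.31,-0.044,-0.105,0.41,0.49,-1],
    [0.3,-0.31,-0.044,-0.105,0.41,0.49,-1],
    [0.3,-0.31,-0.044,-0.105,0.41,0.49,-1],
    [0.3,-0.31,-0.044,-0.105,0.41,0.49,-1]
  ]
}}

```text
clock: 0.57
position: [0.3187, -0.3808, 0.2774]
ee_rot: [0.978, -0.041, 0.203, 0.01]
ft_force: [0.3, 0.6, 1.3]
grip_width: 0.297
grasp_force: 0.0
```

```bash
python3 - <<'E'
from h import *
R=rot(-AX,-BEY)
inc(np.array([.42,-.17,.28]),R)
inc(np.array([.6246,.1824,.1019])+AX*.17,R)
E
```

```text
[0.0774, -0.2186, 0.03, -0.0025, 0.0105, 0.0125]
[0.1648, -0.5881, 0.0916, -0.0025, 0.0105, 0.0125]
```

{"fn": "jog_arm", "kwargs": {
  "increments": [
    [0.077,-0.218,0.03,0,0.01,0.012,-1],
    [0.077,-0.218,0.03,0,0.01,0.012,-1],
    [0.077,-0.218,0.03,0,0.01,0.012,-1],
    [0.077,-0.218,0.03,0,0.01,0.012,-1],
    [0.077,-0.218,0.03,0,0.01,0.012,-1]
  ]
}}

```text
clock: 0.98
position: [0.4078, -0.1918, 0.279]
ee_rot: [0.978, -0.044, 0.206, 0.01]
ft_force: [0.1, -0.2, 0.6]
grip_width: -0.004
grasp_force: 0.0
```

```bash
python3 - <<'E'
from h import *
cam('wrist','w1')
R=rot(-AX,-BEY)
inc(np.array([.6246,.1824,.1019])+AX*.17,R)
E
```

```text
[0.0946, -0.3845, 0.0659, -0.0059, 0.0039, 0.0136]
```

View pics/w1.png

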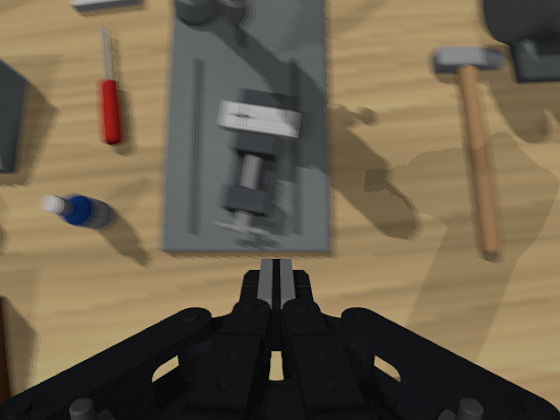

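The wrist view shows the vise on the plate, with the cross at about (241,117) and the plate's front corners at (163,250) and (330,250). Next I go on to the stop.

{"fn": "jog_arm", "kwargs": {
  "increments": [
    [0.095,-0.384,0.066,0,0.004,0.013,-1],
    [0.095,-0.384,0.066,0,0.004,0.013,-1],
    [0.095,-0.384,0.066,0,0.004,0.013,-1],
    [0.095,-0.384,0.066,0,0.004,0.013,-1],
    [0.095,-0.384,0.066,0,0.004,0.013,-1]
  ]
}}

```text
clock: 1.45
position: [0.4845, 0.0018, 0.2675]
ee_rot: [0.977, -0.051, 0.208, 0.008]
ft_force: [1.1, -0.9, -0.5]
grip_width: -0.002
grasp_force: 0.0
```

```bash
python3 - <<'E'
from h import *
R=rot(-AX,-BEY)
inc(np.array([.6246,.1824,.1019])+AX*.17,R)
c=load('w1'); print(onplane(c,[241,117],.061),onplane(c,[[163,250],[330,250]],.015))
E
```

```text
[0.0427, -0.1936, 0.0314, -0.0029, -0.0003, -0.0062]
[[ 0.57901233 -0.16909547  0.061     ]] [[ 0.44631098 -0.06293559  0.015     ]
 [ 0.42880486 -0.25588745  0.015     ]]
```

{"fn": "jog_arm", "kwargs": {
  "increments": [
    [0.043,-0.194,0.031,0,0,-0.006,-1],
    [0.043,-0.194,0.031,0,0,-0.006,-1],
    [0.043,-0.194,0.031,0,0,-0.006,-1],
    [0.043,-0.194,0.031,0,0,-0.006,-1],
    [0.043,-0.194,0.031,0,0,-0.006,-1]
  ]
}}

```text
clock: 1.87
position: [0.5348, 0.143, 0.2567]
ee_rot: [0.979, -0.046, 0.198, 0.014]
ft_force: [-0.5, -1.5, -0.1]
grip_width: 0.001
grasp_force: 0.0
```

{"fn": "jog_arm", "kwargs": {
  "increments": [
    [0,0,0,0,0,0,-1],
    [0,0,0,0,0,0,-1]
  ]
}}

```text
clock: 2.03
position: [0.5333, 0.1438, 0.2547]
ee_rot: [0.98, -0.044, 0.195, 0.01]
ft_force: [-0.6, -0.0, -0.6]
grip_width: 0.0
grasp_force: 0.0
```

```bash
python3 - <<'E'
from h import *
c=cam('wrist','w2'); o=get_obs(); print(o['position'],o['clock'])
top=np.array([.6246,.1824,.1019]); print('head proj',proj(c,[top,top-AX*.0065]))
R=rot(-AX,-BEY); inc(top+AX*.17,R); inc(top+AX*.045,R)
E
```

```text
[0.53318888 0.14305448 0.25490487] 2.0833
head proj [[221.33101079 172.17752158]
 [222.45711101 170.70464422]]
[0.0178, -0.048, 0.0047, 0.0022, 0.0252, 0.0066]
[0.021, -0.0482, 0.1296, 0.0022, 0.0252, 0.0066]
```

View pics/w2.png

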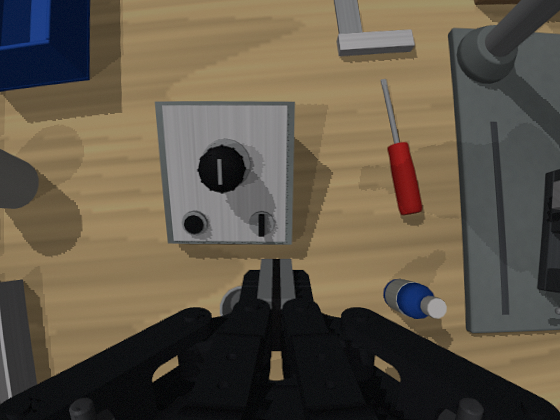

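The head is at about (221,168), against (222,171) predicted. That is good, and I refine it with the dark disc.

```bash
python3 - <<'E'
from h import *
c=load('w2'); g=cv2.cvtColor(c['color'],cv2.COLOR_RGB2GRAY); m=((g<60)*255).astype(np.uint8)
n,l,st,ce=cv2.connectedComponentsWithStats(m)
for i in range(1,n):
    if 200<st[i,4]<5000 and 150<ce[i,0]<290 and ce[i,1]<250: print(st[i],ce[i])
i=l[169,215]; cs,_=cv2.findContours((l==i).astype(np.uint8),0,1); e=cv2.minEnclosingCircle(cs[0]); print(e, cv2.fitEllipse(cs[0]))
top=np.array([.6246,.1824,.1019])
for uv in (ce[i],e[0]): print(onplane(c,uv,top[2]-.006), 'depth',bydepth(c,np.round(uv)))
print('ref axis pt', top-AX*.0065)
print('box',onplane(c,[[157,103],[293,103]],.088),onplane(c,[[168,242],[290,242]],.03))
E
```

```text
[ 198  145   49   48 1636] [221.71271394 168.54156479]
[184 215  20  19 294] [193.50680272 224.24829932]
((221.74008178710938, 168.7687225341797), 24.261119842529297) ((221.56466674804688, 168.691162109375), (46.08653259277344, 46.47122573852539), 125.38082122802734)
[[0.62922595 0.18265663 0.0959    ]] depth [[0.6273122  0.18163111 0.10187248]]
[[0.62902206 0.18264762 0.0959    ]] depth [[0.6273122  0.18163111 0.10187248]]
ref axis pt [0.62723117 0.18214201 0.09596195]
box [[0.69876583 0.23914328 0.088     ]
 [0.68652754 0.11417107 0.088     ]] [[0.572867   0.25375248 0.03      ]
 [0.56133389 0.12658339 0.03      ]]
```

```bash
echo "TOP=np.array([.6265,.1825,.102])" >> h.py; python3 - <<'E'
from h import *
inc(TOP+AX*.045,rot(-AX,-BEY))
E
```

```text
[0.0227, -0.0485, 0.1303, 0.0022, 0.0252, 0.0066]
```

{"fn": "jog_arm", "kwargs": {
  "increments": [
    [0.0227,-0.0485,0.06,0.002,0.025,0.007,-1],
    [0.0227,-0.0485,0.06,0.002,0.025,0.007,-1],
    [0.0227,-0.0485,0.1,0.002,0.025,0.007,-1],
    [0.0227,-0.0485,0.13,0.002,0.025,0.007,-1],
    [0.0227,-0.0485,0.13,0.002,0.025,0.007,-1]
  ]
}}

```text
clock: 2.5
position: [0.5919, 0.1751, 0.1746]
ee_rot: [0.977, -0.05, 0.207, 0.011]
ft_force: [-0.5, 0.7, -0.1]
grip_width: -0.001
grasp_force: 0.0
```

```bash
python3 - <<'E'
from h import *
inc(TOP+AX*.025,rot(-AX,-BEY));inc(TOP+AX*.0155,rot(-AX,-BEY));c=cam('wrist','w3');print(proj(c,[TOP,TOP+AX*.02]))
E
```

```text
[0.0013, -0.0108, 0.055, 0.0017, 0.0012, -0.0039]
[0.0013, -0.0108, 0.0645, 0.0017, 0.0012, -0.0039]
[[259.16975225 233.13530166]
 [257.55373112 245.55736583]]
```

{"fn": "jog_arm", "kwargs": {
  "increments": [
    [0,0,0,0,0,0,-1],
    [0,0,0,0,0,0,-1],
    [0,0,0,0,0,0,-1]
  ]
}}

```text
clock: 2.8
position: [0.592, 0.1762, 0.178]
ee_rot: [0.977, -0.05, 0.209, 0.01]
ft_force: [-0.5, -0.5, 0.9]
grip_width: -0.0
grasp_force: 0.0
```

```bash
python3 - <<'E'
from h import *
inc(TOP+AX*.025,rot(-AX,-BEY))
E
```

```text
[-0.0003, -0.0096, 0.0582, 0.0003, -0.0028, -0.0036]
```

{"fn": "jog_arm", "kwargs": {
  "increments": [
    [0,-0.0096,0.03,0,-0.003,-0.004,-1],
    [0,-0.0096,0.048,0,-0.003,-0.004,-1],
    [0,-0.0096,0.055,0,-0.003,-0.004,-1],
    [0,-0.0096,0.06,0,-0.003,-0.004,-1],
    [0,-0.0096,0.064,0,-0.003,-0.004,-1]
  ]
}}

```text
clock: 3.22
position: [0.6194, 0.1823, 0.1185]
ee_rot: [0.977, -0.049, 0.207, 0.01]
ft_force: [-4.4, -3.8, 5.0]
grip_width: -0.003
grasp_force: 2.7
```

{"fn": "jog_arm", "kwargs": {
  "increments": [
    [0,0,0.003,0,0,0,-1],
    [0,0,0.005,0,0,0,-1],
    [0,0,0.005,0,0,0,-1]
  ]
}}

```text
clock: 3.47
position: [0.6209, 0.1828, 0.1165]
ee_rot: [0.977, -0.048, 0.207, 0.011]
ft_force: [-26.3, -8.3, 34.4]
grip_width: 0.004
grasp_force: 20.8
```

```bash
python3 - <<'E'
from h import *
inc(TOP+AX*.0155,rot(-AX,-BEY)); print(get_obs()['ft_force']@AX)
E
```

```text
[-0.0008, -0.0002, -0.0, 0.002, 0.0004, -0.0008]
41.77214356606188
```

{"fn": "jog_arm", "kwargs": {
  "increments": [
    [0,0,-0.02,0,0,0,-1],
    [0,0,-0.06,0,0,0,-1],
    [0,0,-0.1,0,0,0,-1],
    [0,0,-0.14,0,0,0,-1],
    [0,0,-0.14,0,0,0,-1]
  ]
}}

```text
clock: 3.88
position: [0.565, 0.1916, 0.2497]
ee_rot: [0.976, -0.047, 0.212, 0.008]
ft_force: [1.1, 2.0, 1.1]
grip_width: -0.0
grasp_force: 0.0
```

```bash
python3 - <<'E'
from h import *
c=cam('wrist','w4')
for s in (0,.0075):
    uv=proj(c,TOP-AX*s)[0]
    d=[(bydepth(c,uv+[a,b])[0]-TOP)@AX for a in(-6,-2,2,6) for b in(-6,-2,2,6)]; print(uv,np.round(np.median(d),4))
R=rot(-AX,-VEY)  # vise approach, tilt 24 deg
tail=np.array([.58,-.171,.061])-VEX*.088-VEY*.018; tail[2]=.042; print(tail)
z=-np.sin(np.radians(24))*VEX+[0,0,np.cos(np.radians(24))]
R=rot(-z,-VEY); inc(tail+z*.16+[-.02,0,0],R)
E
```

```text
[281.27383696 206.93169117] -0.0068
[281.17966461 204.64362514] -0.0069
[ 0.49021936 -0.16827284  0.042     ]
[-0.1372, 0.3572, 0.0012, -0.0574, -0.0052, 0.123]
```

{"fn": "jog_arm", "kwargs": {
  "increments": [
    [-0.137,0.357,0,-0.057,-0.005,0.123,1],
    [-0.137,0.357,0,-0.057,-0.005,0.123,1],
    [-0.137,0.357,0,-0.057,-0.005,0.123,1],
    [-0.137,0.357,0,-0.057,-0.005,0.123,1],
    [-0.137,0.357,0,-0.057,-0.005,0.123,1]
  ]
}}

```text
clock: 4.35
position: [0.4764, -0.0002, 0.21]
ee_rot: [0.972, -0.114, 0.203, 0.026]
ft_force: [0.8, -0.8, -0.7]
grip_width: 0.709
grasp_force: 0.0
```

{"fn": "jog_arm", "kwargs": {
  "increments": [
    [-0.06,0.175,0,0,0,0,1],
    [-0.06,0.175,0,0,0,0,1],
    [-0.06,0.175,0,0,0,0,1],
    [-0.06,0.175,0,0,0,0,1],
    [-0.06,0.175,0,0,0,0,1]
  ]
}}

```text
clock: 4.77
position: [0.3805, -0.1593, 0.1859]
ee_rot: [0.972, -0.116, 0.202, 0.026]
ft_force: [0.4, -0.8, 0.2]
grip_width: 0.997
grasp_force: 0.0
```

{"fn": "jog_arm", "kwargs": {
  "increments": [
    [0,0,0,0,0,0,1],
    [0,0,0,0,0,0,1],
    [0,0,0,0,0,0,1]
  ]
}}

```text
clock: 5.02
position: [0.384, -0.1556, 0.1872]
ee_rot: [0.972, -0.113, 0.203, 0.026]
ft_force: [0.5, -0.1, -0.4]
grip_width: 1.0
grasp_force: 0.0
```

```bash
python3 - <<'E'
from h import *
c=cam('wrist','w5');print(get_obs()['position'])
tail=np.array([.58,-.171,.061])-VEX*.088-VEY*.018; tail[2]=.042
z=-np.sin(np.radians(24))*VEX+[0,0,np.cos(np.radians(24))]
R=rot(-z,-VEY); inc(tail+z*.16+[-.02,0,0],R); inc(tail+z*.006,R)
# work bar: bright blob
hsv=cv2.cvtColor(c['color'],cv2.COLOR_RGB2HSV); np.save('hsv5.npy',hsv)
E
```

```text
[ 0.38419085 -0.15529284  0.18718559]
[0.0202, -0.0072, 0.0077, 0.0036, 0.0078, 0.0015]
[0.0393, -0.0123, 0.1695, 0.0036, 0.0078, 0.0015]
```

View pics/w5.png

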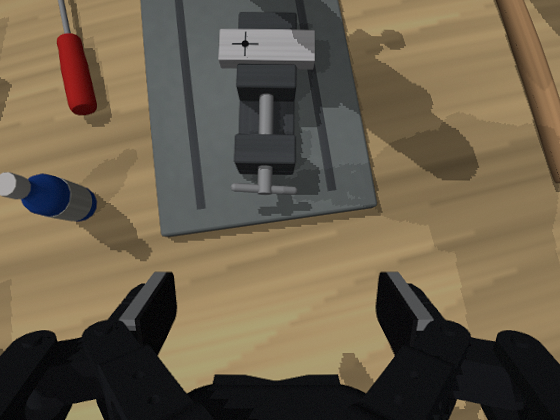

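The wrist view shows the cross at (245,44), the tail top at about x 236–296, y 136–163, and the plate's front corners at (163,236) and (378,207).

```bash
python3 - <<'E'
from h import *
np.set_printoptions(precision=4,suppress=True)
c=load('w5'); m=onplane(c,[245,44],.061); print('mark',m)
w=onplane(c,[[219,30],[314,30],[314,58.5],[220,58.5]],.061)[:,:2]; print('work',w, 'yaw',np.degrees(np.arctan2(-(w[0]-w[1])[0],(w[0]-w[1])[1])),np.degrees(np.arctan2(-(w[3]-w[2])[0],(w[3]-w[2])[1])))
t=onplane(c,[[237,136],[295.5,135.5],[295,163],[235.5,162.5]],.055)[:,:2]; print('tail',t,t.mean(0))
p=onplane(c,[[163,235],[377,207]],.015)[:,:2];print('plate',p,np.linalg.norm(p[0]-p[1]))
print('tail from mark',m-VEX*.088-VEY*.018)
E
```

```text
mark [[ 0.5777 -0.1751  0.061 ]]
work [[ 0.5956 -0.1567]
 [ 0.5772 -0.2341]
 [ 0.5519 -0.2275]
 [ 0.5697 -0.1523]] yaw -13.372772346462543 -13.363502709903585
tail [[ 0.5035 -0.1515]
 [ 0.493  -0.1976]
 [ 0.4709 -0.1917]
 [ 0.4823 -0.1455]] [ 0.4874 -0.1716]
plate [[ 0.4441 -0.0655]
 [ 0.4241 -0.2594]] 0.19490576335897422
tail from mark [[ 0.4879 -0.1724  0.061 ]]
```

```bash
cat >> h.py <<'E'
VZ=-np.sin(np.radians(24))*VEX+np.array([0,0,np.cos(np.radians(24))]); VR=rot(-VZ,-VEY)
E
python3 - <<'E'
from h import *
tail=np.array([.4876,-.172,.041]); inc(tail+VZ*.076,VR); inc(tail+VZ*.006,VR)
E
```

```text
[0.0368, -0.0078, 0.0997, 0.0036, 0.0078, 0.0015]
[0.0373, -0.0081, 0.1697, 0.0036, 0.0078, 0.0015]
```

{"fn": "jog_arm", "kwargs": {
  "increments": [
    [0.037,-0.008,0.04,0.004,0.008,0.001,1],
    [0.037,-0.008,0.08,0.004,0.008,0.001,1],
    [0.037,-0.008,0.11,0.004,0.008,0.001,1],
    [0.037,-0.008,0.14,0.004,0.008,0.001,1],
    [0.037,-0.008,0.14,0.004,0.008,0.001,1]
  ]
}}

```text
clock: 5.48
position: [0.472, -0.1669, 0.0673]
ee_rot: [0.973, -0.112, 0.202, 0.022]
ft_force: [-1.2, 0.6, -0.1]
grip_width: 0.999
grasp_force: 0.0
```

{"fn": "jog_arm", "kwargs": {
  "increments": [
    [0,0,0,0,0,0,1],
    [0,0,0,0,0,0,1],
    [0,0,0,0,0,0,1]
  ]
}}

```text
clock: 5.73
position: [0.4738, -0.1691, 0.0756]
ee_rot: [0.971, -0.113, 0.208, 0.024]
ft_force: [0.3, -0.6, 0.1]
grip_width: 1.0
grasp_force: 0.0
```

```bash
python3 - <<'E'
from h import *
c=cam('wrist','w6');print(get_obs()['position'])
tail=np.array([.4876,-.172,.041]); inc(tail+VZ*.006,VR)
print(proj(c,np.array([.5777,-.1751,.061])))
E
```

```text
[ 0.47380503 -0.1691797   0.0756497 ]
[-0.0013, -0.0004, 0.0314, -0.0006, -0.0035, -0.0002]
[[239.12529615  78.10063786]]
```

View pics/w6.png

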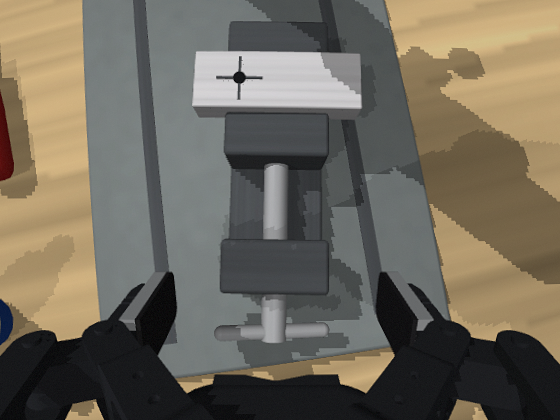

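{"fn": "jog_arm", "kwargs": {
  "increments": [
    [-0.001,0,0.015,0,-0.003,0,1],
    [-0.001,0,0.031,0,-0.003,0,1],
    [-0.001,0,0.031,0,-0.003,0,1],
    [-0.001,0,0.031,0,-0.003,0,1],
    [-0.001,0,0.031,0,-0.003,0,1]
  ]
}}

```text
clock: 6.2
position: [0.4846, -0.1719, 0.0461]
ee_rot: [0.972, -0.113, 0.206, 0.024]
ft_force: [-0.3, 0.5, 0.3]
grip_width: 1.004
grasp_force: 0.0
```

{"fn": "jog_arm", "kwargs": {
  "grip_force": 50,
  "increments": [
    [0,0,0,0,0,0,0],
    [0,0,0,0,0,0,-0.2],
    [0,0,0,0,0,0,-0.4],
    [0,0,0,0,0,0,-0.6],
    [0,0,0,0,0,0,-0.6]
  ]
}}

```text
clock: 6.62
position: [0.4846, -0.1718, 0.0455]
ee_rot: [0.972, -0.113, 0.206, 0.024]
ft_force: [-6.1, 2.1, 9.8]
grip_width: 0.58
grasp_force: 50.2
```

```bash
python3 - <<'E'
from h import *
o=get_obs();print(o['position'],o['ft_force'],o['grip_width'],o['grasp_force'])
tail=np.array([.4876,-.172,.041]); inc(tail+VZ*.006,VR)
print(totool([.068,-.0085,0]),totool([0,0,.001]))
E
```

```text
[ 0.48460405 -0.1717938   0.04554396] [-6.14560247  2.06333026  9.80067632] 0.5796715335155491 50.228644693270326
[0.0009, -0.0005, -0.0006, -0.0007, 0.002, -0.0004]
[ 0.06229501 -0.00737497  0.02758971] [ 4.04872853e-04 -7.75290701e-07 -9.14372666e-04]
```

{"fn": "jog_arm", "kwargs": {
  "increments": [
    [0.0125,-0.0015,0.0051,0,0,0,-0.6],
    [0.025,-0.003,0.0106,0,0,0,-0.6],
    [0.0375,-0.0044,0.0161,0,0,0,-0.6],
    [0.05,-0.0059,0.0216,0,0,0,-0.6],
    [0.0625,-0.0074,0.0271,0,0,0,-0.6]
  ]
}}

```text
clock: 7.03
position: [0.5524, -0.1805, 0.0454]
ee_rot: [0.972, -0.114, 0.205, 0.024]
ft_force: [-7.9, 1.2, 8.0]
grip_width: 0.576
grasp_force: 52.7
```

{"fn": "jog_arm", "kwargs": {
  "increments": [
    [0,0,0,0,0,0,-0.6],
    [0,0,0,0,0,0,-0.6],
    [0,0,0,0,0,0,-0.6]
  ]
}}

```text
clock: 7.28
position: [0.5523, -0.1801, 0.0454]
ee_rot: [0.972, -0.113, 0.205, 0.023]
ft_force: [2.6, 0.3, -1.3]
grip_width: 0.574
grasp_force: 54.1
```

```bash
python3 - <<'E'
from h import *
o=get_obs();print(o['position'],o['ft_force'],o['grip_width'],o['grasp_force'])
w=cam('wrist','w7');s=cam('side','s7');t=cam('top','t7')
S=cv2.imread('pics/s7.png')[130:205,265:335]; W=cv2.imread('pics/w7.png')[0:200,130:430]
out=np.zeros((600,800,3),np.uint8)
out[:300,:450]=cv2.resize(W,None,fx=1.5,fy=1.5); a=cv2.resize(S,None,fx=5,fy=5,interpolation=cv2.INTER_CUBIC); out[:375,450:800]=a
out[300:600,:400]=cv2.resize(cv2.imread('pics/t7.png')[120:195,330:430],None,fx=4,fy=4,interpolation=cv2.INTER_CUBIC)
cv2.imwrite('pics/c7.png',out)
E
```

```text
[ 0.55230294 -0.18005968  0.04544505] [ 2.60546351  0.33739796 -1.30626825] 0.5742408580512526 54.07977931201458
```

View pics/c7.png

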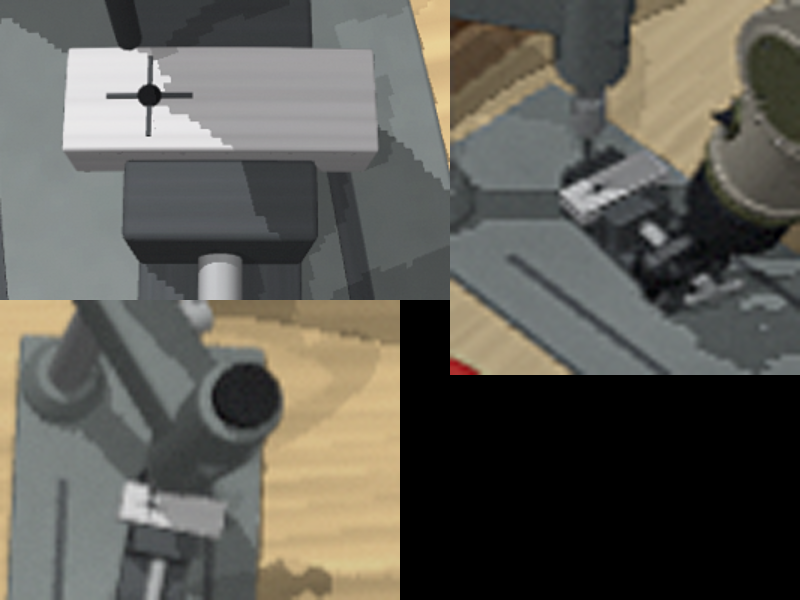

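The wrist view shows the bit's end at about px (216,31), just ahead of the cross at (229,63). I zoom on the tip and cross.

```bash
python3 - <<'E'
from h import *
W=cv2.imread('pics/w7.png')[0:90,180:270]; S=cv2.imread('pics/s7.png')[150:180,275:315]
out=np.zeros((600,800,3),np.uint8); out[:540,:540]=cv2.resize(W,None,fx=6,fy=6,interpolation=cv2.INTER_CUBIC)
out[:180,550:790]=cv2.resize(S,None,fx=6,fy=6,interpolation=cv2.INTER_CUBIC)
cv2.imwrite('pics/c8.png',out)
w=load('w7'); d=w['depth']; print([[round(float(bydepth(w,[u,v])[0][2]),4) for u in (208,212,216,220,224)] for v in (10,20,24,28,30,32,34)])
E
```

```text
[[0.0841, 0.0848, 0.0842, 0.0827, 0.056], [0.0787, 0.0804, 0.0803, 0.0795, 0.0566], [0.0769, 0.078, 0.0778, 0.0782, 0.0739], [0.0735, 0.0753, 0.076, 0.0761, 0.0555], [0.0145, 0.0742, 0.0745, 0.075, 0.056], [0.0601, 0.0739, 0.0741, 0.0734, 0.0604], [0.0587, 0.0595, 0.0609, 0.0601, 0.0607]]
```

View pics/c8.png

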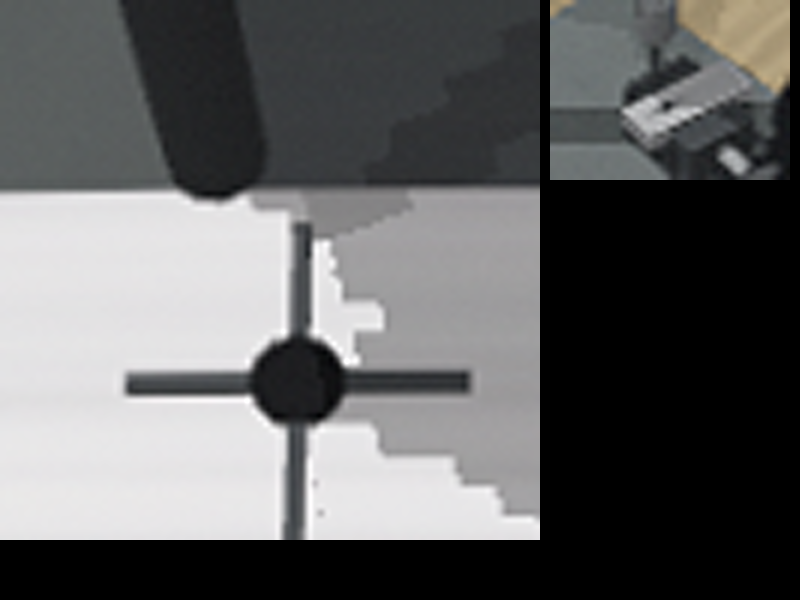

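```bash
python3 - <<'E'
from h import *
np.set_printoptions(precision=4,suppress=True)
w=load('w7'); m=onplane(w,[(300.5)/6-.5+180,(381.5)/6-.5],.061)[0]; print('mark',m,'depth',bydepth(w,[229,63]))
o,_=ray(w,[0,0]); print('cam',o)
g=cv2.cvtColor(w['color'],cv2.COLOR_RGB2GRAY)
P=[]
for v in range(1,31,2):
    r=g[v,190:235].astype(float); xs=np.where(r<45)[0]+190
    uc=(xs.min()+xs.max())/2; n=round(uc)
    q=bydepth(w,[n,v])[0]; h=(q-o)*[1,1,0]; a=q+h/np.linalg.norm(h)*.003; P.append(np.r_[uc,v,len(xs),a]);
P=np.array(P);print(P); print('axis median',np.median(P[:,3:5],axis=0),P[:,3:5].std(0))
for zs in (.071,.0725,.074):
    q=onplane(w,[215.8,32.8],zs)[0];h=(q-o)*[1,1,0]; print(zs,q+h/np.linalg.norm(h)*.003)
s=load('s7'); gs=cv2.cvtColor(s['color'],cv2.COLOR_RGB2GRAY); print(gs[158:172,286:304])
# crop8 side: mark (663,104) tip bottom (655,68)
f=lambda x,y:[(x-550+.5)/6-.5+275,(y+.5)/6-.5+150]
print('side mark',f(663,104),onplane(s,f(663,104),.061),'tip',f(655,68),onplane(s,f(655,68),.071))
E
```

```text
mark [ 0.6457 -0.1834  0.061 ] depth [[ 0.6466 -0.1832  0.0597]]
cam [ 0.5709 -0.1839  0.1816]
[[209.5      1.      18.       0.6536  -0.1819   0.0884]
 [210.       3.      19.       0.6537  -0.1818   0.0874]
 [210.5      5.      18.       0.6527  -0.1816   0.0878]
 [211.5      7.      18.       0.6531  -0.1821   0.0862]
 [211.5      9.      18.       0.6539  -0.1819   0.0845]
 [212.5     11.      18.       0.653   -0.1817   0.0847]
 [212.5     13.      18.       0.6537  -0.1816   0.0829]
 [213.      15.      17.       0.6533  -0.1817   0.0825]
 [214.      17.      17.       0.6527  -0.1819   0.0822]
 [214.      19.      17.       0.6531  -0.1817   0.0807]
 [214.5     21.      18.       0.6532  -0.1815   0.0797]
 [215.      23.      17.       0.6536  -0.1817   0.0782]
 [216.      25.      17.       0.6524  -0.1819   0.0787]
 [215.5     27.      16.       0.6536  -0.1817   0.076 ]
 [215.5     29.      14.       0.6528  -0.1815   0.0761]]
axis median [ 0.6532 -0.1817] [0.0004 0.0002]
0.071 [ 0.6552 -0.181   0.071 ]
0.0725 [ 0.6541 -0.1811  0.0725]
0.074 [ 0.653  -0.1811  0.074 ]
[[115 
[... 494 characters left out ...]
130 127 127 126 127 128]
 [120  72  36  42  44  59  73 128 140 135 131 127 126 126 130 128 129 132]
 [117  67  23  53 113 183 178 143 130 128 110 119 126 130 130 132 130 146]
 [116  78 102 177 191 186 187 122  26  75 119 132 131 132 128 146 114  64]
 [ 68 178 196 186 179 178 136 114  93 169 191 190 186 199 142  62  64  54]
 [ 75  98 172 183 177 158 173 186 187 188 182 194 138  54  74  74  77  57]
 [ 81 117 109 164 183 179 180 181 180 190 134  55  72  75  69  75  74  76]
 [ 75  71 115 108 170 185 178 189 135  53  61  73  69  75  71  72  77  75]]
side mark [293.4166666666667, 166.91666666666666] [[ 0.6502 -0.1848  0.061 ]] tip [292.0833333333333, 160.91666666666666] [[ 0.668  -0.1977  0.071 ]]
```

```bash
python3 - <<'E'
from h import *
print(totool([.007,.0017,0]))
E
```

```text
[ 0.00587185 -0.00326401  0.00259955]
```

{"fn": "jog_arm", "kwargs": {
  "increments": [
    [0.002,-0.0011,0.0009,0,0,0,-0.6],
    [0.004,-0.0022,0.0018,0,0,0,-0.6],
    [0.0059,-0.0033,0.0026,0,0,0,-0.6],
    [0.0059,-0.0033,0.0026,0,0,0,-0.6],
    [0.0059,-0.0033,0.0026,0,0,0,-0.6]
  ]
}}

```text
clock: 7.85
position: [0.5587, -0.1792, 0.0454]
ee_rot: [0.972, -0.114, 0.205, 0.024]
ft_force: [-4.3, -1.4, 6.7]
grip_width: 0.574
grasp_force: 55.1
```

```bash
python3 - <<'E'
from h import *
np.set_printoptions(precision=4,suppress=True)
w=cam('wrist','w9'); cam('side','s9'); o=get_obs();print(o['position'],o['ft_force'],o['clock'])
c,_=ray(w,[0,0]); g=cv2.cvtColor(w['color'],cv2.COLOR_RGB2GRAY); P=[]
for v in range(1,31,2):
    r=g[v,190:250].astype(float); xs=np.where(r<45)[0]+190
    if len(xs)<10 or len(xs)>20: continue
    uc=(xs.min()+xs.max())/2; q=bydepth(w,[round(uc),v])[0]; h=(q-c)*[1,1,0]; P.append((q+h/np.linalg.norm(h)*.003)[:2])
print('axis',np.median(P,axis=0),len(P))
A=cv2.resize(cv2.imread('pics/w9.png')[0:90,180:270],None,fx=6,fy=6,interpolation=cv2.INTER_CUBIC)
B=cv2.resize(cv2.imread('pics/s9.png')[150:180,275:315],None,fx=6,fy=6,interpolation=cv2.INTER_CUBIC)
out=np.zeros((600,800,3),np.uint8);out[:540,:540]=A;out[:180,550:790]=B;cv2.imwrite('pics/c9.png',out)
E
```

```text
[ 0.5587 -0.1793  0.0454] [-4.4264 -1.5231  6.6962] 7.95
axis [ 0.6533 -0.1818] 15
```

View pics/c9.png

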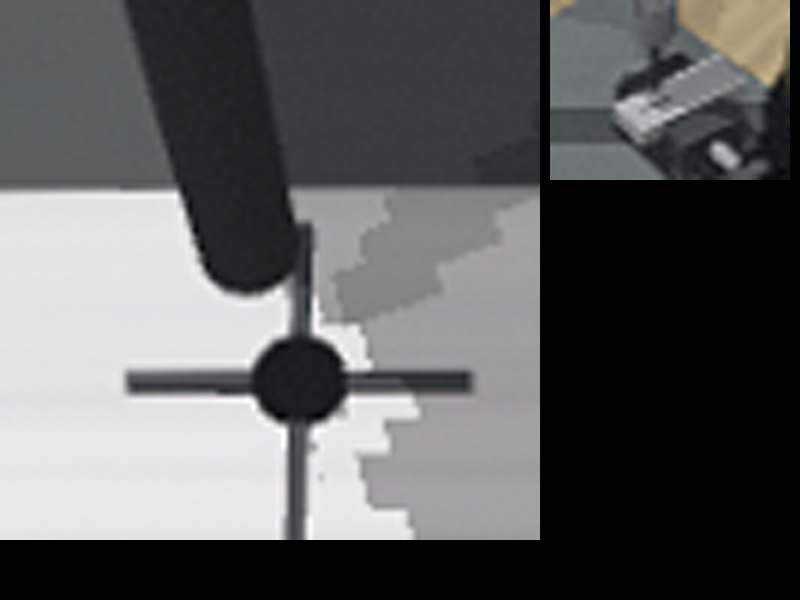

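```bash
python3 - <<'E'
from h import *
np.set_printoptions(precision=4,suppress=True,linewidth=150)
s0=load('side0');s9=load('s9');w=load('w9')
print(cv2.cvtColor(s0['color'],cv2.COLOR_RGB2GRAY)[158:170,288:297]);print(cv2.cvtColor(s9['color'],cv2.COLOR_RGB2GRAY)[160:172,288:302])
print('side px for mark if under tip', proj(s0,[[.6533,-.1818,.071],[.6533,-.1818,.061],[.655,-.1827,.071],[.655,-.1827,.061]]))
m=onplane(w,[300.5/6-.5+180,381/6-.5],.061)[0]; print('mark',m,bydepth(w,[229,63]),bydepth(w,[232,57]))
c,_=ray(w,[0,0])
for z in(.0725,.074):
    q=onplane(w,[220.9,48.6],z)[0];h=(q-c)*[1,1,0]; print(z,q+h/np.linalg.norm(h)*.003)
print(totool([.001,.0008,0]))
E
```

```text
[[113 105 101  76  35  70  98  99  97]
 [110 100 100  79  40  71  97 103 100]
 [113 114 119  84  37  67  98 100  98]
 [112 112 113  90  42  89 104  98 101]
 [110 111 113  92  44  87 103  97  99]
 [112 110 116  90  40  86 101  97  95]
 [107 110 115  88  41  82  95  97  97]
 [110 108 112 102  97  97  97 105 109]
 [111 109 110 110 114 104 109 112 108]
 [111 111 112 112 113 101 109 117 114]
 [ 71  70  68  67  90  69  68  69  71]
 [ 75  75  71  73  74  74  76  76  73]]
[[117 119 126  93  48  34  36  35  34  36  61 110 163 146]
 [121 124 100  60  37  37  38  33  52  82 163 150 129 128]
 [ 77  56  41  48  42  34  48  85 169 152 132 129 128 123]
 [ 41  42  42  45  36  67 127 141 133 127 127 125 127 129]
 [ 43  44  50  68  49  99 130 130 127 124 127 126 127 128]
 [ 60  92 113 118 105 123 131 128 125 125 127 130 133 130]
 [179 195 194 155 144 107  78 116 128 130 132 129 148 137]
 [184 180 180 139  82  97 127 130 133 127 146 135  79  63]
 [178 178 140 165 188 154 147 179 200 158  78  63  53  42]
 [174 178 180 179 182 183 196 153  74  56  67  74  75  78]
 [146 175 182 179 189 149  72  51  67  74  74  74  74  76]
 [127 146 182 146  99  88  70  72  74  73  73  74  75  79]]
side px for mark if under tip [[292.3242 164.9761]
 [292.2563 166.9482]
 [292.1298 164.6355]
 [292.0627 166.6077]]
mark [ 0.652  -0.1828  0.061 ] [[ 0.6517 -0.1826  0.0616]] [[ 0.6542 -0.1842  0.0611]]
0.0725 [ 0.654  -0.181   0.0725]
0.074 [ 0.653 -0.181  0.074]
[ 0.0007 -0.001   0.0003]
```

{"fn": "jog_arm", "kwargs": {
  "increments": [
    [0.0011,-0.0016,0.0005,0,0,0,-0.6],
    [0.0011,-0.0016,0.0005,0,0,0,-0.6],
    [0.0011,-0.0016,0.0005,0,0,0,-0.6],
    [0.0011,-0.0016,0.0005,0,0,0,-0.6]
  ]
}}

```text
clock: 8.28
position: [0.5602, -0.1782, 0.0454]
ee_rot: [0.972, -0.114, 0.205, 0.024]
ft_force: [-3.2, -3.9, 4.9]
grip_width: 0.575
grasp_force: 55.0
```

```bash
python3 - <<'E'
from h import *
w=cam('wrist','w10'); print(get_obs()['position'],get_obs()['ft_force'])
g=cv2.cvtColor(w['color'],cv2.COLOR_RGB2GRAY);P=[];c,_=ray(w,[0,0])
for v in range(1,45,2):
    xs=np.where(g[v,190:240]<45)[0]+190
    if 10<len(xs)<20: q=bydepth(w,[round(xs.mean()),v])[0]; h=(q-c)*[1,1,0]; P.append((q+h/np.linalg.norm(h)*.003)[:2])
print('axis',np.median(P,axis=0),len(P))
print('mark',onplane(w,[229.6,63],.061))
cs=g[40:75,215:245]; print('blob', [ (c+[215,40]).round(1).tolist() for c in cv2.connectedComponentsWithStats((cs<45).astype(np.uint8))[3][1:]])
E
```

```text
[ 0.56024792 -0.17826538  0.04540923] [-2.82698989 -2.98683908  5.03032542]
axis [ 0.6533931  -0.18170104] 16
mark [[ 0.65360246 -0.18184868  0.061     ]]
blob [[224.5, 44.8], [229.5, 62.9]]
```

{"fn": "jog_arm", "kwargs": {
  "increments": [
    [0,0,0,0,0,0,0.3],
    [0,0,0,0,0,0,0.6],
    [0,0,0,0,0,0,1],
    [0,0,0,0,0,0,1],
    [0,0,0,0,0,0,1]
  ]
}}

```text
clock: 8.75
position: [0.5609, -0.177, 0.0452]
ee_rot: [0.972, -0.113, 0.205, 0.023]
ft_force: [-1.0, 0.4, 0.9]
grip_width: 0.999
grasp_force: 0.0
```

```bash
python3 - <<'E'
from h import *
w=cam('wrist','w11'); print(get_obs()['position'],get_obs()['ft_force'])
g=cv2.cvtColor(w['color'],cv2.COLOR_RGB2GRAY);P=[];c,_=ray(w,[0,0])
for v in range(1,45,2):
    xs=np.where(g[v,190:240]<45)[0]+190
    if 10<len(xs)<20: q=bydepth(w,[round(xs.mean()),v])[0]; h=(q-c)*[1,1,0]; P.append((q+h/np.linalg.norm(h)*.003)[:2])
print('axis',np.median(P,axis=0),len(P))
cs=g[40:80,215:245]; b=[c+[215,40] for c in cv2.connectedComponentsWithStats((cs<45).astype(np.uint8))[3][1:]]
print(b,onplane(w,b,.061))
E
```

```text
[ 0.56096093 -0.17704291  0.04516392] [-0.36944278 -0.50832086 -0.56611018]
axis [ 0.65356915 -0.18173538] 13
[array([229.04545455,  44.92613636]), array([233.14814815,  63.69753086]), array([217.5,  65. ])] [[ 0.66158156 -0.18173664  0.061     ]
 [ 0.65352072 -0.1816261   0.061     ]
 [ 0.65441643 -0.17576732  0.061     ]]
```

{"fn": "jog_arm", "kwargs": {
  "increments": [
    [0,0,-0.03,0,0,0,1],
    [0,0,-0.07,0,0,0,1],
    [0,0,-0.11,0,0,0,1],
    [0,0,-0.15,0,0,0,1],
    [0,0,-0.15,0,0,0,1]
  ]
}}

```text
clock: 9.22
position: [0.5032, -0.1639, 0.1904]
ee_rot: [0.971, -0.113, 0.21, 0.024]
ft_force: [3.6, -0.3, 0.5]
grip_width: 1.004
grasp_force: 0.0
```

{"fn": "jog_arm", "kwargs": {
  "increments": [
    [0,0,-0.02,0,0,0,1],
    [0,0,-0.02,0,0,0,1]
  ]
}}

```text
clock: 9.38
position: [0.4946, -0.1617, 0.2042]
ee_rot: [0.971, -0.113, 0.207, 0.024]
ft_force: [0.8, -0.5, 0.4]
grip_width: 0.999
grasp_force: 0.0
```

```bash
python3 - <<'E'
from h import *
print(get_obs()['position'],get_obs()['joint_pos'])
R=rot(-AX,-BEY)*Rt.from_rotvec([0,0,-.4]); inc(TOP+AX*.12,R)
print(rot(-AX,-BEY).as_quat())
w=cam('wrist','w12');cam('side','s12')
g=cv2.cvtColor(w['color'],cv2.COLOR_RGB2GRAY); print(proj(w,[.6535,-.1816,.061]))
E
```

```text
[ 0.49457971 -0.16171211  0.20415662] [ 0.30995466 -0.11810768 -0.07753804  2.12997011 -0.01405978  0.70879553
 -1.56342655]
[0.0037, -0.3588, -0.0063, 0.0541, 0.0091, -0.523]
[ 0.97697983 -0.04778229  0.20766347  0.01015644]
[[256.77762233  93.73341495]]
```

{"fn": "jog_arm", "kwargs": {
  "increments": [
    [0.004,-0.36,-0.006,0.054,0.009,-0.57,1],
    [0.004,-0.36,-0.006,0.054,0.009,-0.57,1],
    [0.004,-0.36,-0.006,0.054,0.009,-0.57,1],
    [0.004,-0.36,-0.006,0.054,0.009,-0.57,1],
    [0.004,-0.36,-0.006,0.054,0.009,-0.57,1]
  ]
}}

```text
clock: 9.9
position: [0.5426, 0.0429, 0.2038]
ee_rot: [0.963, 0.173, 0.197, 0.055]
ft_force: [0.3, -1.5, -0.5]
grip_width: 1.0
grasp_force: 0.0
```

{"fn": "jog_arm", "kwargs": {
  "increments": [
    [0,0,0,0,0,0,1],
    [0,0,0,0,0,0,1]
  ]
}}

```text
clock: 10.07
position: [0.5427, 0.0437, 0.2035]
ee_rot: [0.964, 0.172, 0.197, 0.054]
ft_force: [-0.8, -1.0, -0.3]
grip_width: 1.002
grasp_force: 0.0
```

```bash
cat >> h.py <<'E'
MR=lambda a: rot(-AX,-BEY)*Rt.from_rotvec([0,0,a])
E
python3 - <<'E'
from h import *
print(get_obs()['position'],get_obs()['joint_pos'])
inc(TOP+AX*.12,MR(-.45))
E
```

```text
[0.54272287 0.04373365 0.20353941] [ 0.09542406 -0.04044829 -0.32645588  2.05566071  0.17029756  0.74022926
 -1.55379612]
[0.084, -0.1218, 0.0014, -0.006, 0.0061, 0.0011]
```

{"fn": "jog_arm", "kwargs": {
  "increments": [
    [0.084,-0.122,0.001,-0.006,0.006,0,1],
    [0.084,-0.122,0.001,-0.006,0.006,0,1],
    [0.084,-0.122,0.001,-0.006,0.006,0,1],
    [0.084,-0.122,0.001,-0.006,0.006,0,1],
    [0.084,-0.122,0.001,-0.006,0.006,0,1]
  ]
}}

```text
clock: 10.48
position: [0.5785, 0.1895, 0.2126]
ee_rot: [0.963, 0.172, 0.201, 0.055]
ft_force: [-0.3, 0.0, -1.3]
grip_width: 1.005
grasp_force: 0.0
```

{"fn": "jog_arm", "kwargs": {
  "increments": [
    [0,0,0,0,0,0,1],
    [0,0,0,0,0,0,1]
  ]
}}

```text
clock: 10.65
position: [0.5783, 0.1826, 0.2121]
ee_rot: [0.963, 0.169, 0.2, 0.058]
ft_force: [0.8, -0.7, 0.2]
grip_width: 1.002
grasp_force: 0.0
```

```bash
python3 - <<'E'
from h import *
print(get_obs()['position'],get_obs()['joint_pos'])
inc(TOP-AX*.0105,MR(-.45))
c=cam('wrist','w13'); print(proj(c,[TOP-AX*.0075,TOP-AX*.014]))
g=cv2.cvtColor(c['color'],cv2.COLOR_RGB2GRAY); n,l,st,ce=cv2.connectedComponentsWithStats((g<60).astype(np.uint8))
for i in range(1,n):
    if 400<st[i,4]<8000: print(st[i],ce[i],onplane(c,ce[i],TOP[2]-.013))
print((TOP-AX*.014))
E
```

```text
[0.5783241  0.18264763 0.21213362] [-0.0685509   0.1236637  -0.46277583  1.87991463  0.40126745  0.84288751
 -1.96554595]
[0.0013, -0.005, 0.1306, 0.0037, 0.0016, -0.0048]
[[270.12727038 211.54059648]
 [270.22905774 209.11118881]]
[  63    0   98   31 1542] [122.85343709   9.78080415] [[0.7413355  0.33764833 0.089     ]]
[   0   47   39   87 2218] [15.05996393 97.55906222] [[0.64875177 0.38210391 0.089     ]]
[545 101  15  51 546] [553.44139194 126.86813187] [[ 0.79912707 -0.05710617  0.089     ]]
[ 241  180   55   56 2160] [267.82638889 207.60092593] [[0.63269509 0.1840131  0.089     ]]
[190 238  24  23 411] [201.60827251 248.84184915] [[0.58830576 0.22076439 0.089     ]]
[0.63216714 0.18194433 0.08921036]
```

{"fn": "jog_arm", "kwargs": {
  "increments": [
    [0,-0.006,0.03,0,0,-0.1,0.4],
    [0,-0.006,0.05,0,0,-0.2,0.4],
    [0,-0.006,0.05,0,0,-0.3,0.4],
    [0,-0.006,0.05,0,0,-0.3,0.4],
    [0,-0.006,0.05,0,0,-0.3,0.4]
  ]
}}

```text
clock: 11.12
position: [0.597, 0.1866, 0.1667]
ee_rot: [0.928, 0.309, 0.19, 0.087]
ft_force: [-0.3, -0.6, 0.2]
grip_width: 0.699
grasp_force: 0.0
```

{"fn": "jog_arm", "kwargs": {
  "increments": [
    [0,0,0,0,0,0,0.4],
    [0,0,0,0,0,0,0.4]
  ]
}}

```text
clock: 11.28
position: [0.5972, 0.1877, 0.1676]
ee_rot: [0.927, 0.31, 0.191, 0.087]
ft_force: [0.6, 1.1, 0.0]
grip_width: 0.702
grasp_force: 0.0
```

```bash
python3 - <<'E'
from h import *
o=get_obs();print(o['position'],o['joint_pos'],o['grip_width'])
inc(TOP+[.0003,.0012,0]-AX*.0105,MR(-.75))
c=cam('wrist','w14');g=cv2.cvtColor(c['color'],cv2.COLOR_RGB2GRAY); n,l,st,ce=cv2.connectedComponentsWithStats((g<60).astype(np.uint8))
for i in range(1,n):
    if 1000<st[i,4]<9000 and 200<ce[i,0]<340: print(st[i],ce[i],onplane(c,ce[i],TOP[2]-.013))
E
```

```text
[0.59717141 0.187662   0.1676466 ] [-0.06440051  0.2164511  -0.47570864  1.88366009  0.4953157   0.77097956
 -1.74689357] 0.7017103721184897
[-0.0004, 0.0008, 0.0826, 0.0039, -0.001, -0.0064]
[ 244  199   65   66 3154] [276.19467343 231.20323399] [[0.63264907 0.18499591 0.089     ]]
```

View pics/w14.png

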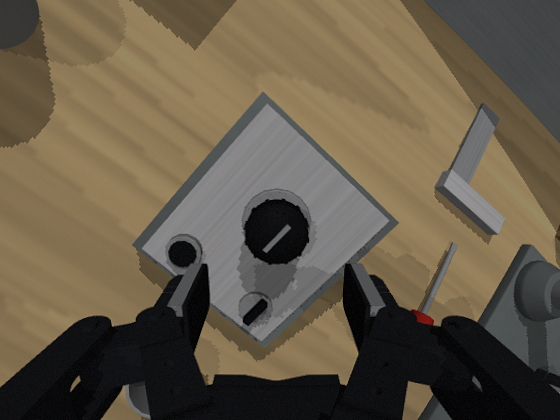

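{"fn": "jog_arm", "kwargs": {
  "increments": [
    [0,0,0.02,0.004,0,-0.006,0.27],
    [0,0,0.045,0.004,0,-0.006,0.27],
    [0,0,0.065,0.004,0,-0.006,0.27],
    [0,0,0.082,0.004,0,-0.006,0.27],
    [0,0,0.082,0.004,0,-0.006,0.27]
  ]
}}

```text
clock: 11.75
position: [0.6296, 0.1833, 0.0888]
ee_rot: [0.927, 0.314, 0.187, 0.085]
ft_force: [-0.4, 0.4, -0.7]
grip_width: 0.635
grasp_force: 0.0
```

{"fn": "jog_arm", "kwargs": {
  "increments": [
    [0,0,0,0,0,0,0.27],
    [0,0,0,0,0,0,0.27]
  ]
}}

```text
clock: 11.92
position: [0.6304, 0.1851, 0.0932]
ee_rot: [0.926, 0.315, 0.19, 0.085]
ft_force: [1.1, -0.0, 0.6]
grip_width: 0.635
grasp_force: 0.0
```

```bash
python3 - <<'E'
from h import *
o=get_obs();print(o['position'],o['joint_pos'],o['grip_width'],o['ft_force'])
inc(TOP+[.0003,.0012,0]-AX*.0105,MR(-.75))
E
```

```text
[0.63036088 0.18512288 0.09322377] [-0.0981162   0.37090775 -0.41934807  1.8688155   0.62469877  0.65768041
 -1.83029575] 0.6345411264522494 [ 1.08532986 -0.02934184  0.5902677 ]
[-0.0009, 0.0016, 0.0011, -0.0007, -0.0014, 0.0023]
```

{"fn": "jog_arm", "kwargs": {
  "grip_force": 40,
  "increments": [
    [0,0,0,0,0,0,0],
    [0,0,0,0,0,0,-0.3],
    [0,0,0,0,0,0,-0.5],
    [0,0,0,0,0,0,-0.5],
    [0,0,0,0,0,0,-0.5]
  ]
}}

```text
clock: 12.33
position: [0.6309, 0.1847, 0.0934]
ee_rot: [0.926, 0.314, 0.19, 0.086]
ft_force: [-0.6, -1.5, 5.4]
grip_width: 0.448
grasp_force: 39.5
```

{"fn": "jog_arm", "kwargs": {
  "increments": [
    [0,0,0,0,0,0.1,-0.5],
    [0,0,0,0,0,0.2,-0.5],
    [0,0,0,0,0,0.3,-0.5],
    [0,0,0,0,0,0.4,-0.5],
    [0,0,0,0,0,0.5,-0.5]
  ]
}}

```text
clock: 12.75
position: [0.6313, 0.1838, 0.0936]
ee_rot: [0.975, 0.073, 0.206, 0.036]
ft_force: [1.0, -4.0, 6.1]
grip_width: 0.448
grasp_force: 39.5
```

```bash
python3 - <<'E'
from h import *
o=get_obs();print(o['position'],o['joint_pos'],o['grip_width'],o['ft_force'],o['torque'])
print((MR(-.75).inv()*Rt.from_quat(o['ee_rot'])).as_rotvec())
E
```

```text
[0.6313244  0.18383144 0.09359029] [-0.16900127  0.35938089 -0.33410938  1.87209758  0.57973301  0.64138133
 -2.30423118] 0.4479960348381918 [ 1.01414886 -4.02109925  6.09334704] [-0.72268199 -0.08784614 -0.2721763 ]
[-0.00071321  0.00191605  0.5032711 ]
```

{"fn": "jog_arm", "kwargs": {
  "increments": [
    [0,0,0,0,0,0.08,-0.5],
    [0,0,0,0,0,0.16,-0.5],
    [0,0,0,0,0,0.22,-0.5],
    [0,0,0,0,0,0.24,-0.5],
    [0,0,-0.002,0,0,0.24,-0.5]
  ]
}}

```text
clock: 13.17
position: [0.6306, 0.1835, 0.0952]
ee_rot: [0.977, -0.043, 0.209, 0.011]
ft_force: [-0.4, -4.4, 6.5]
grip_width: 0.453
grasp_force: 39.5
```

```bash
python3 - <<'E'
from h import *
o=get_obs();print(o['joint_pos'],o['ft_force'],o['ft_force']@AX,o['torque'])
print((MR(-.75).inv()*Rt.from_quat(o['ee_rot'])).as_rotvec())
E
```

```text
[-0.20607688  0.35075708 -0.29085277  1.874872    0.55315173  0.63634858
 -2.52238406] [-0.40213577 -4.44039036  6.51788271] 5.940923374443315 [-0.85337967 -0.19389314 -0.31507269]
[-0.00097861  0.00176822  0.74015152]
```

{"fn": "jog_arm", "kwargs": {
  "increments": [
    [0,0,-0.003,0,0,0,-0.5],
    [0,0,-0.006,0,0,0,-0.5],
    [0,0,-0.006,0,0,0,-0.5]
  ]
}}

```text
clock: 13.42
position: [0.628, 0.1838, 0.101]
ee_rot: [0.977, -0.042, 0.209, 0.011]
ft_force: [2.7, -5.0, 4.7]
grip_width: 0.45
grasp_force: 41.1
```

{"fn": "jog_arm", "kwargs": {
  "increments": [
    [0,0,0,0,0,0,0],
    [0,0,0,0,0,0,0.4],
    [0,0,0,0,0,0,0.4],
    [0,0,0,0,0,0,0.4]
  ]
}}

```text
clock: 13.75
position: [0.6266, 0.1854, 0.099]
ee_rot: [0.977, -0.041, 0.207, 0.011]
ft_force: [-0.2, 0.0, -0.2]
grip_width: 0.703
grasp_force: 0.0
```

{"fn": "jog_arm", "kwargs": {
  "increments": [
    [0,0,-0.03,0,0,0,0.4],
    [0,0,-0.07,0,0,0,0.4],
    [0,0,-0.1,0,0,0,0.4],
    [0,0,-0.12,0,0,0,0.4],
    [0,0,-0.12,0,0,0,0.4]
  ]
}}

```text
clock: 14.17
position: [0.5788, 0.1915, 0.2139]
ee_rot: [0.977, -0.041, 0.21, 0.01]
ft_force: [1.4, 0.1, 1.1]
grip_width: 0.701
grasp_force: 0.0
```

{"fn": "jog_arm", "kwargs": {
  "increments": [
    [0,0,0,0,0,0,0.4],
    [0,0,0,0,0,0,0.4],
    [0,0,0,0,0,0,0.4]
  ]
}}

```text
clock: 14.42
position: [0.5781, 0.1892, 0.2074]
ee_rot: [0.978, -0.042, 0.206, 0.012]
ft_force: [-0.8, 0.1, -0.2]
grip_width: 0.706
grasp_force: 0.0
```

```bash
python3 - <<'E'
from h import *
c=cam('wrist','w15');s=cam('side','s15');t=cam('top','t15')
uv=proj(c,TOP+[0,.001,0])[0]
d=[(bydepth(c,uv+[a,b])[0]-TOP)@AX for a in(-6,-2,2,6) for b in(-6,-2,2,6)]; print(uv,np.round(np.median(d),4))
for n,a,b in(('top','top0','t15'),('side','side0','s15')):
    A=load(a)['color'].astype(int);B=load(b)['color'].astype(int); m=(abs(A-B).max(2)>60).astype(np.uint8); k,l,st,ce=cv2.connectedComponentsWithStats(m); print(n,[(*st[i].tolist(),) for i in range(1,k) if st[i,4]>25])
# mark in side
print(cv2.cvtColor(s['color'],cv2.COLOR_RGB2GRAY)[158:172,286:300])
E
```

```text
[278.25998329 214.88982715] -0.0003
top [(360, 163, 25, 14, 140), (213, 183, 53, 68, 1585), (357, 186, 27, 16, 225), (188, 221, 38, 66, 312), (222, 251, 48, 45, 1648), (276, 274, 44, 69, 846), (232, 300, 8, 14, 28), (528, 309, 32, 24, 437), (321, 328, 25, 15, 107), (249, 333, 11, 21, 51), (316, 344, 19, 24, 74), (287, 358, 37, 39, 548), (264, 362, 14, 27, 45), (362, 369, 15, 9, 43), (302, 385, 25, 17, 89), (318, 389, 20, 17, 34), (300, 392, 26, 14, 52), (549, 392, 11, 11, 39), (308, 395, 39, 25, 421), (527, 402, 31, 18, 214), (356, 406, 19, 14, 46)]
side [(474, 18, 14, 17, 109), (491, 21, 17, 13, 98), (507, 22, 4, 14, 29), (485, 31, 27, 30, 402), (463, 48, 29, 22, 256), (495, 60, 28, 14, 133), (483, 72, 43, 37, 712), (522, 75, 6, 10, 28), (454, 79, 26, 43, 607), (468, 78, 15, 7, 45), (497, 91, 35, 52, 677), (530, 93, 8, 19, 67), (392, 99, 46, 23, 530), (377, 108, 9, 6, 29), (327, 113, 45, 23, 560), (351, 116, 107, 96, 1917), (464, 127, 29, 24, 241), (217, 128, 86, 89, 2234), (302, 144, 57, 23, 499), (257, 158, 13, 6, 32), (292, 170, 30, 14, 135), (309, 181, 13, 9, 33), (314, 194, 14,
[... 276 characters left out ...]
7 105 104 102 103 104 100 100  98  97  99  95  94]
 [104 101 101 100  99 100  97  97  97  94  93  93  91  91]
 [112 100  95  95  94  93  91  93  92  91  88  90  90  90]
 [117 108  93  91  92  90  89  90  91  89  89  87  84  79]
 [ 93 109 100  90  89  88  86  85  83  81  74  77  74  76]
 [ 66  68  88  91  86  76  76  76  76  78  76  79  75  73]
 [ 67  69  65  74  85  79  80  77  73  74  69  70  70  69]
 [ 70  73  70  69  69  79  73  71  72  70  69  66  69  64]
 [ 70  70  73  71  73  72  74  68  65  65  65  63  59  57]
 [ 71  73  71  69  73  69  71  71  62  56  56  61  64  68]
 [ 69  74  69  72  73  69  70  80  69  82  80  76  75  74]
 [ 71  72  72  73  70  73  72  73  71  76  74  73  74  77]]
```

```bash
python3 - <<'E'
from h import *
w=load('w12');g=cv2.cvtColor(w['color'],cv2.COLOR_RGB2GRAY)
n,l,st,ce=cv2.connectedComponentsWithStats((g[86:102,247:267]<75).astype(np.uint8)); print([(ce[i]+[247,86],st[i,4]) for i in range(1,n)])
b=[ce[i]+[247,86] for i in range(1,n) if st[i,4]>8]; print(onplane(w,b,.061), [bydepth(w,[u,94])[0] for u in(250,280,300)])
print(get_obs()['ft_force'],workorder.hand_in())
E
```

```text
[(array([256.51666667,  90.95      ]), np.int32(60)), (array([265. ,  93.5]), np.int32(6))]
[[ 0.65607349 -0.18195281  0.061     ]] [array([ 0.6542927 , -0.17583098,  0.06166501]), array([ 0.64875176, -0.20107159,  0.06069776]), array([ 0.64572252, -0.2182579 ,  0.05872504])]
the job is handed in; nothing more can be done
[ 0.10480732 -0.23660707 -0.14705195] None
```

The job is done in the order asked and handed in at about 14 s; the hand-in gave no verdict. The stop was pushed down until it latched. The vise was slid until its mark measured within about 1 mm of the bit axis and let go, and the mushroom was then turned and measured back up (0.3 mm off). After the arm backed away, one farther view put the mark about 2.5 mm off in x. I did not re-measure it, and I did not check the bystanders one by one in the final images.

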